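# Cover the porcelain crucibles for the furnace

### The arm

A 6-joint arm with a two-finger parallel gripper is mounted at the origin on a cart in front of the work surface, level with it; the furniture and walls round the work are solid. World frame = base frame: x ahead of the robot, y to its left, z up, the work surface at z = 0. Lengths are in m, angles in rad, forces in N, time in s.
With the tool pointing down it reaches from about 0.425 to 0.95 m from the base axis. Payload 14.7 kg.
Tool frame: the origin (TCP) lies midway between the tips of the shut fingers; the grasp point (between the pads) lies behind it (env.hold_point_z is the z of the grasp point in the tool frame, in m); z points along the fingers, y is the direction in which the jaws open and shut (so a half turn about z gives the same grasp; the last joint's range is limited). The gripper opens to 85 mm and grips with 20 to 120 N. Pads are 22 mm wide; open, the fingers measure 114 mm over their backs; the gripper's body (76 mm by 85 mm) begins 54 mm behind the grasp point. The pads swing forward as they close: fully open they stand 13 mm farther back than shut.
Start: joints at [-0.047, 0.48, 1.596, -0, 1.065, -0.047], TCP at [0.65, 0, 0.231] pointing down, gripper open.
Joint ranges: [-2.75, 2.75], [-0.82, 2.05], [0.23, 2.67], [-1.56, 4.7], [0.09, 2.69], [-2.92, 2.92]. Speed limits (rad/s): [1.89, 1.89, 2.39, 3.01, 3.01, 3.01].

### API

Orientations are given as a 3x3 rotation matrix whose columns are the frame's x, y, z axes.
In Python, from station import telemetry, eyes, ticket, env gives the robot as it stands.
- The arm moves only by the tool arm_command, never from a script. Its argument "commands" is a list that holds one entry, the list of rows, each a list of 7 numbers: the turn, a rotation vector about the tool's x, y, z in degrees, then the shift along the tool's x, y, z in cm, then the finger opening in cm, from 0 to 8.54. In form: [[[rx, ry, rz, tx, ty, tz, jaw], ...]]. A call has 1 to 10 rows; each row shifts and turns the pose as measured when the row begins, along the tool's axes as they then stand; what a row does not reach is not made up. A row lasts 1/10 s, in which the tool goes at most 50 mm and 8.59 degrees, less where a joint would pass 70% of its speed; a pose out of reach is approached as far as the arm can. A call is refused whole if a number of a shift passes 5 or a number of a turn 8.59, either way. A call with a gripper value outside its range is refused whole. The fingers move at their own pace and stop on an object; the grip force is fixed at half the most. Time passes only in rows, so rows that do not move let the fingers close. It gives the time, the measured TCP pose, the force and the opening at its end, in the units of the state.
- telemetry.get_state(): the state, without advancing time (a new reading comes with each control period).
- eyes.snapshot(name): name is "scene" or "side" or "wrist"; returns a dict with "frame" (400x640x3 uint8, red, green, blue), "vertical_fov" (degrees; the focal length in pixels is half the picture's height over the tangent of half this angle, whatever the lens; pixels are square), "cx", "cy" (the principal point, pixels), "k1" (the pictures are not rectified: a ray, as slopes to the right and down, at radius r is drawn at 1 + k1 r^2 times it, then the intrinsics apply), "origin" and "attitude" of the camera in the world; the wrist camera has in their place "hand_eye" (4x4, takes a point from camera to tool coordinates, whose origin is the TCP and whose axes are the flange's). Camera axes: x right, y down, z forward; pixel columns grow to the right and rows downward; lengths in m; the calibration is good to about 2 mm. A picture is of the moment at which its call begins: read the wrist's pose just before it. There is no depth.
- ticket.finish_job(): hands the job in, once; it reports no verdict.
The state is a dict: "time": time; "joint_positions": joint angles; "joint_velocities": joint speeds; "joint_torque": joint torques, N m; "position": TCP position; "ee_rot": TCP orientation; "wrist_force": force on the tool from outside, world axes, zero at the start; "ft_torque": the same for the moment, N m; "finger_gap": finger opening in m.
Only numpy, scipy, OpenCV 4.12 (cv2) and the standard library are available. Lean on these libraries where they do the work, as an engineer would, in place of code of your own. Each camera call takes 0.05 s, during which the arm holds its last target. There are 200 camera calls.

### The job

Four empty porcelain crucibles stand on the steel furnace tray and their four knobbed lids lie loose on the bench. Put on each crucible the lid of its own size, knob up and properly seated on the rim all round, so that the tray can go to the furnace; leave the crucibles standing upright in their places on the tray, and do not tip a lid over.

Things in the scene. Friction and masses are not known exactly. Their poses are not given: they have to be found in the camera images.
- tray: fixed square sheet-steel furnace tray, 180 x 180 mm, rim 12 to 15 mm high all round, floor 2.5 mm above the worktop; it carries the four crucibles, one near each corner. Origin: centre of its underside, z up, x and y along its edges
- crucible_mini: smallest of four open round ivory porcelain crucibles (tapered cups), loose: mouth 36 mm outside and 30 mm inside, 28 mm high, wall 3 mm, narrower foot; stands on the tray. Origin: centre of its underside, z up
- crucible_small: second smallest of four open round ivory porcelain crucibles (tapered cups), loose: mouth 46 mm outside and 40 mm inside, 34 mm high, wall 3 mm, narrower foot; stands on the tray. Origin: centre of its underside, z up
- crucible_medium: second largest of four open round ivory porcelain crucibles (tapered cups), loose: mouth 57 mm outside and 51 mm inside, 40 mm high, wall 3 mm, narrower foot; stands on the tray. Origin: centre of its underside, z up
- crucible_large: largest of four open round ivory porcelain crucibles (tapered cups), loose: mouth 70 mm outside and 64 mm inside, 48 mm high, wall 3 mm, narrower foot; stands on the tray. Origin: centre of its underside, z up
- lid_mini: smallest of four round ivory porcelain lids, for crucible_mini. From its underside up: tapered boss, 0 to 6 mm, 18 to 26 mm across, enters the mouth with 2 mm play; flange 39 mm across, 6 to 10 mm, rests on the rim; round knob to grip, 12 mm across, 10 to 28 mm. Lies on its boss, knob up. Origin: centre of the underside, z up; seated, 22 mm above the crucible's origin
- lid_small: second smallest of four round ivory porcelain lids, for crucible_small. From its underside up: tapered boss, 0 to 6 mm, 28 to 36 mm across, enters the mouth with 2 mm play; flange 49 mm across, 6 to 10 mm, rests on the rim; round knob to grip, 13 mm across, 10 to 28 mm. Lies on its boss, knob up. Origin: centre of the underside, z up; seated, 28 mm above the crucible's origin
- lid_medium: second largest of four round ivory porcelain lids, for crucible_medium. From its underside up: tapered boss, 0 to 6 mm, 39 to 47 mm across, enters the mouth with 2 mm play; flange 60 mm across, 6 to 10 mm, rests on the rim; round knob to grip, 14 mm across, 10 to 28 mm. Lies on its boss, knob up. Origin: centre of the underside, z up; seated, 34 mm above the crucible's origin
- lid_large: largest of four round ivory porcelain lids, for crucible_large. From its underside up: tapered boss, 0 to 6 mm, 52 to 60 mm across, enters the mouth with 2 mm play; flange 73 mm across, 6 to 10 mm, rests on the rim; round knob to grip, 15 mm across, 10 to 28 mm. Lies on its boss, knob up. Origin: centre of the underside, z up; seated, 42 mm above the crucible's origin
Things that resemble listed ones, but are neither listed nor needed, are in the scene too. Leave any pink look-alike of the lid_mini alone.

How it is judged:
At the end, for the whole second after the job is handed in: Every crucible wears the lid of its own size, seated: centred within 8 mm, height within 2.5 mm of fully down, lid and crucible level within 0.08 rad, each crucible within 15 mm of its starting place, all released and at rest (horizontal distance between lid_mini and crucible_mini below 0.008 m and z of lid_mini in the frame of crucible_mini between 0.0195 and 0.0245 m and angle between each of lid_mini, crucible_mini, lid_small, crucible_small, lid_medium, crucible_medium, lid_large, crucible_large's own z axis and vertical below 0.08 rad and distance of each of crucible_mini, crucible_small, crucible_medium, crucible_large from where it was at the start of the episode below 0.015 m and linear speed of each of lid_mini, crucible_mini, lid_small, crucible_small, lid_medium, crucible_medium, lid_large, crucible_large below 0.02 m/s and horizontal distance between lid_small and crucible_small below 0.008 m and z of lid_small in the frame of crucible_small between 0.0255 and 0.0305 m and horizontal distance between lid_medium and crucible_medium below 0.008 m and z of lid_medium in the frame of crucible_medium between 0.0315 and 0.0365 m and horizontal distance between lid_large and crucible_large below 0.008 m and z of lid_large in the frame of crucible_large between 0.0395 and 0.0445 m); the robot touches nothing.
It fails at once if a lid is tipped over (angle between any of lid_mini, lid_small, lid_medium, lid_large's own z axis and vertical above 1 rad).
It fails at once if a crucible is tipped over (angle between any of crucible_mini, crucible_small, crucible_medium, crucible_large's own z axis and vertical above 0.6 rad).
It also fails if it takes over 106 s, if anything falls off the work surface, if the arm or the gripper's body presses on something with over 40 N, if the wrist force passes 120 N, or if a joint passes its speed limit or range.

## Working session

There is one attempt and no reset: what is moved stays moved. The work goes in short steps, Python scripts to look and compute and a tool call to move; the robot and the scene stay as the last step left them, time stands still between calls to the robot, and variables do not carry over. Pictures are saved under pics/ and viewed, on a budget of 14 in all, crops included, one or two more only if the job needs it, and the job is handed in when it is done.

Besides the shell and the picture viewer there is one more tool, called in YAML: its name, and indented under it one key for each argument. arm_command: Moves the arm, as the interface text tells. Its arguments: {"type":"object","properties":{"commands":{"type":"array","items":{"type":"array","items":{"type":"array","items":{"type":"number"}}}}},"required":["commands"]}

```bash
ls; mkdir -p pics; python3 - <<'E'
from station import telemetry, eyes, env
import cv2
s=telemetry.get_state();print(s['time'],s['position'],s['ee_rot'],s['finger_gap'],env.hold_point_z)
for n in ("scene","wrist"):
    d=eyes.snapshot(n);cv2.imwrite(f"pics/{n}0.png",d['frame'][:,:,::-1])
    print({k:v for k,v in d.items() if k!='frame'})
E
```

```text
pics
0.0 [6.49578088e-01 1.50603943e-05 2.30652172e-01] [[ 2.87107257e-05  9.99999247e-01 -1.22669493e-03]
 [ 9.99999997e-01 -2.86263944e-05  6.87643336e-05]
 [ 6.87291660e-05 -1.22669690e-03 -9.99999245e-01]] 0.08534435147976745 -0.0187
{'vertical_fov': 55.95194079242252, 'cx': 311.9989805621077, 'cy': 204.76948215561606, 'k1': 0.010355578293759021, 'origin': array([ 0.99130415, -0.0057713 ,  0.77280034]), 'attitude': array([[ 0.09994602,  0.85756649, -0.50456963],
       [ 0.99492952, -0.09185808,  0.04095537],
       [-0.01122684, -0.50610454, -0.86239907]])}
{'vertical_fov': 64.58985272399325, 'cx': 316.1528894401631, 'cy': 200.25911311122252, 'k1': -0.06372149958431778, 'hand_eye': array([[ 1.04039263e-03, -9.55393948e-01, -2.95332562e-01,
         7.49097023e-02],
       [ 9.99999387e-01,  1.10558162e-03, -5.37495725e-05,
         8.65817583e-04],
       [ 3.77866269e-04, -2.95332325e-01,  9.55394513e-01,
        -1.41910554e-01],
       [ 0.00000000e+00,  0.00000000e+00,  0.00000000e+00,
         1.00000000e+00]])}
```

View pics/scene0.png

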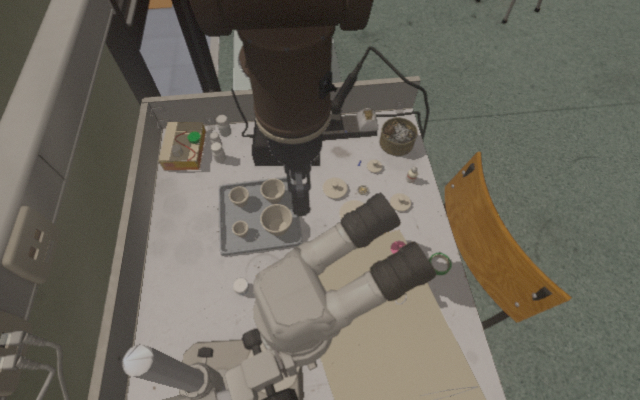

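View pics/wrist0.png

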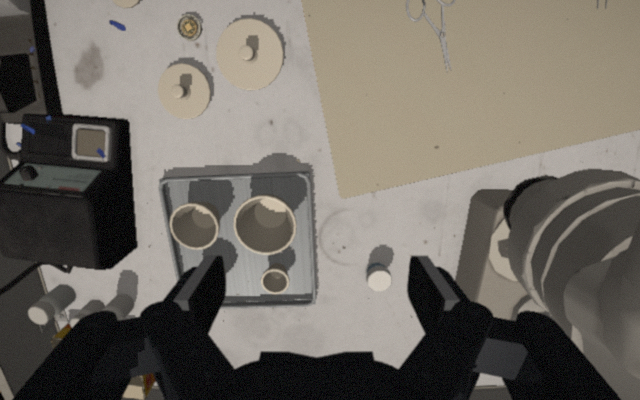

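The scene view shows the tray near (258,215) with the crucibles at (238,196), (272,189), (277,219) and (240,229). Lids lie near (335,188), (375,166), (401,202) and possibly (412,175), with a pink one at (398,247). The wrist view shows the large lid at (250,52) and another at (185,90), and crucibles at (194,226), (265,224) and (275,280). Up in the wrist picture is +y.

```bash
cat > h.py <<'E'
import numpy as np, cv2
from station import telemetry, eyes
def cam(n):
    s=telemetry.get_state(); d=eyes.snapshot(n)
    f=200/np.tan(np.radians(d['vertical_fov']/2))
    if n=='wrist':
        T=np.eye(4);T[:3,:3]=s['ee_rot'];T[:3,3]=s['position'];T=T@d['hand_eye'];R,o=T[:3,:3],T[:3,3]
    else: R,o=d['attitude'],d['origin']
    return dict(im=d['frame'],f=f,c=(d['cx'],d['cy']),k=d['k1'],R=R,o=o)
def ray(c,px):
    K=np.array([[c['f'],0,c['c'][0]],[0,c['f'],c['c'][1]],[0,0,1.]])
    p=cv2.undistortPoints(np.float64(px).reshape(-1,1,2),K,np.array([c['k'],0,0,0.])).reshape(-1,2)
    return np.c_[p,np.ones(len(p))]@c['R'].T
def plane(c,px,z):
    r=ray(c,px); return c['o']+r*((z-c['o'][2])/r[:,2])[:,None]
def proj(c,P):
    q=(np.atleast_2d(P)-c['o'])@c['R']; s=q[:,:2]/q[:,2:]; return s*(1+c['k']*(s**2).sum(1))[:,None]*c['f']+c['c']
E
python3 - <<'E'
from h import *
np.set_printoptions(precision=3,suppress=True)
c=cam('scene'); print(plane(c,[(335,189),(375,167),(401,203),(412,175),(398,247)],.01)[:,:2]); print(plane(c,[(238,196),(272,189),(277,219),(240,229)],.04)[:,:2])
w=cam('wrist'); print(plane(w,[(250,52),(185,90),(125,0)],.01)[:,:2]);print(plane(w,[(194,226),(265,224),(275,280)],.045)[:,:2])
d=eyes.snapshot('side');cv2.imwrite('pics/side0.png',d['frame'][:,:,::-1]);print(d['origin'],d['attitude'])
E
```

```text
[[0.507 0.09 ]
 [0.453 0.197]
 [0.562 0.239]
 [0.487 0.283]
 [0.672 0.208]]
[[ 0.521 -0.137]
 [ 0.511 -0.059]
 [ 0.591 -0.052]
 [ 0.607 -0.133]]
[[0.58  0.128]
 [0.506 0.09 ]
 [0.449 0.183]]
[[ 0.513 -0.057]
 [ 0.594 -0.054]
 [ 0.602 -0.125]]
[0.232 0.776 0.497] [[-0.926 -0.181  0.331]
 [-0.377  0.468 -0.799]
 [-0.011 -0.865 -0.502]]
```

View pics/side0.png

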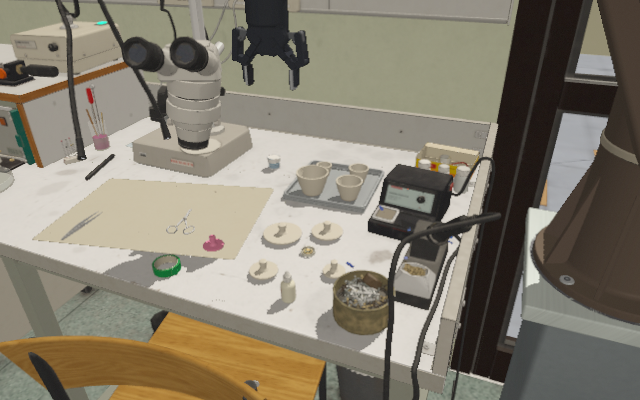

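The side view confirms two lids near the tray, small and mini lids near the bowl, the pink look-alike at (213,243), and a black instrument beside the medium lid. The large and medium lids and the crucibles agree between views. I'll move over the lids for a closer look.

arm_command:
  commands:
    - [[0,0,0,2.4,-2.6,0,8.5],[0,0,0,2.4,-2.6,0,8.5],[0,0,0,2.4,-2.6,0,8.5],[0,0,0,2.4,-2.6,0,8.5],[0,0,0,2.4,-2.6,0,8.5],[0,0,0,0,0,0,8.5],[0,0,0,0,0,0,8.5]]

```text
time: 0.95
position: [0.515, 0.1231, 0.23]
ee_rot: [[0.002, 1.0, -0.001], [1.0, -0.002, -0.0], [-0.0, -0.001, -1.0]]
wrist_force: [0.1, 0.7, 0.6]
finger_gap: 0.0848
```

```bash
python3 - <<'E'
from h import *
np.set_printoptions(precision=3,suppress=True)
w=cam('wrist'); cv2.imwrite('pics/w1.png',w['im'][:,:,::-1])
s=telemetry.get_state();print(s['time'],s['position'],s['ee_rot'])
import pickle;pickle.dump(w,open('w1.pkl','wb'))
E
```

```text
1.0 [0.515 0.123 0.23 ] [[ 0.002  1.    -0.001]
 [ 1.    -0.002 -0.   ]
 [-0.    -0.001 -1.   ]]
```

View pics/w1.png

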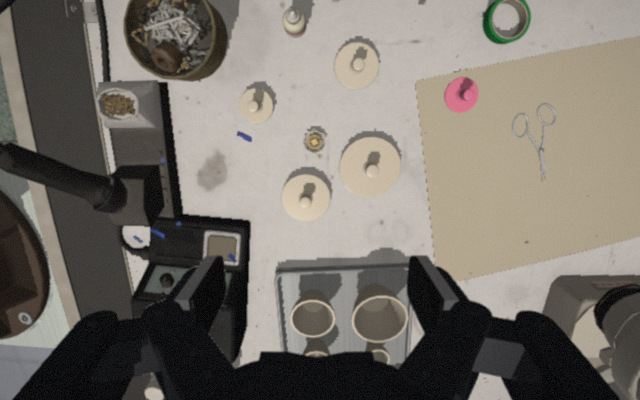

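The view shows all four lids: mini (257,105), small (357,64), medium (306,195) and large (371,166). The pink one at (461,95) is off to the side. I'll measure the lids by colour mask.

```bash
python3 - <<'E'
from h import *; import pickle
np.set_printoptions(precision=4,suppress=True)
w=pickle.load(open('w1.pkl','rb'));hsv=cv2.cvtColor(w['im'],cv2.COLOR_RGB2HSV)
for n,p,r in (('mini',(257,107),.0195),('small',(357,67),.0245),('medium',(306,199),.03),('large',(371,170),.0365)):
    print(n,hsv[p[1],p[0]],hsv[p[1],p[0]+45])
    q=hsv[p[1]-3:p[1]+4,p[0]-3:p[0]+4].reshape(-1,3).mean(0)
m=cv2.inRange(hsv,(8,40,120),(28,130,255))
m=cv2.morphologyEx(m,cv2.MORPH_CLOSE,np.ones((3,3)))
cs,_=cv2.findContours(m,cv2.RETR_EXTERNAL,cv2.CHAIN_APPROX_NONE)
for c in cs:
    if cv2.contourArea(c)<300: continue
    P=plane(w,cv2.convexHull(c).reshape(-1,2).astype(float),.01)[:,:2].astype(np.float32)
    (x,y),d,a=cv2.minAreaRect(P); print(c.reshape(-1,2).mean(0),cv2.contourArea(c),'xy',x,y,'d',np.array(d),'circ',cv2.minEnclosingCircle(P))
E
```

```text
mini [ 20  45 177] [ 14  17 197]
small [ 18  43 206] [ 12  18 189]
medium [ 19  44 197] [ 14  17 197]
large [ 18  46 201] [ 12  17 190]
[312.5254 317.6102] 1226.0 xy 0.5104723572731018 -0.0822693258523941 d [0.0589 0.061 ] circ ((0.509954035282135, -0.08250486850738525), 0.0312763936817646)
[379.5479 318.3082] 1989.0 xy 0.6024576425552368 -0.08406874537467957 d [0.0758 0.0758] circ ((0.6027828454971313, -0.08496689051389694), 0.03962266445159912)
[305.7319 196.6377] 1703.0 xy 0.502813994884491 0.08954816311597824 d [0.0573 0.0564] circ ((0.5029573440551758, 0.08983007073402405), 0.02941368892788887)
[369.4335 166.2486] 2784.5 xy 0.5777563452720642 0.12625569105148315 d [0.0711 0.0697] circ ((0.5779022574424744, 0.12645432353019714), 0.035868559032678604)
[256.0312 104.8542] 853.0 xy 0.449184775352478 0.19590140879154205 d [0.0364 0.0356] circ ((0.44916847348213196, 0.19610463082790375), 0.0188615582883358)
[356.3594  65.0859] 1541.0 xy 0.5588911771774292 0.23717673122882843 d [0.0461 0.0466] circ ((0.5587132573127747, 0.23712266981601715), 0.023759836331009865)
[533.9247 154.4864] 43371.0 xy 0.7828540205955505 0.12777332961559296 d [0.2829 0.2593] circ ((0.788040280342102, 0.12940992414951324), 0.18720732629299164)
```

Lid diameters match the given sizes within about 3 mm. Next I'll look at the crucibles from above the tray.

arm_command:
  commands:
    - [[0,0,0,-4,0.8,0,4],[0,0,0,-4,0.8,0,4],[0,0,0,-4,0.8,0,4],[0,0,0,-4,0.8,0,4],[0,0,0,-4,0.8,0,4],[0,0,0,0,0,0,4],[0,0,0,0,0,0,4]]

```text
time: 1.7
position: [0.5605, -0.09, 0.2294]
ee_rot: [[0.005, 1.0, 0.002], [1.0, -0.005, -0.001], [-0.001, 0.002, -1.0]]
wrist_force: [-1.0, 1.1, 0.2]
finger_gap: 0.04
```

```bash
python3 - <<'E'
from h import *; import pickle
np.set_printoptions(precision=4,suppress=True)
w=cam('wrist'); cv2.imwrite('pics/w2.png',w['im'][:,:,::-1]);pickle.dump(w,open('w2.pkl','wb'))
s=telemetry.get_state();print(s['time'],s['position'],s['finger_gap'])
hsv=cv2.cvtColor(w['im'],cv2.COLOR_RGB2HSV)
m=cv2.inRange(hsv,(8,35,60),(28,140,255))
cs,_=cv2.findContours(m,cv2.RETR_EXTERNAL,cv2.CHAIN_APPROX_NONE)
for c in cs:
    if cv2.contourArea(c)<300: continue
    print(c.reshape(-1,2).mean(0),cv2.contourArea(c),cv2.boundingRect(c))
E
```

```text
1.75 [ 0.5605 -0.0898  0.2294] 0.04023814762630702
[618.1429 393.4626] 414.5 (591, 385, 49, 15)
[127.6427 296.0486] 1873.5 (93, 271, 83, 75)
[ 30.0705 298.9243] 1001.5 (8, 242, 47, 115)
[348.4217 212.241 ] 661.5 (334, 198, 30, 30)
[275.6972 215.7248] 1135.5 (256, 197, 40, 39)
[  5.0585 212.6491] 314.5 (0, 181, 16, 59)
[267.6818 146.5325] 2220.0 (241, 119, 54, 55)
[585.1936 199.8631] 14310.5 (521, 114, 119, 179)
[347.3906 141.9531] 3587.0 (314, 108, 68, 70)
[157.3443  51.2705] 779.0 (141, 36, 33, 31)
[515.5782  48.158 ] 22474.0 (401, 0, 239, 123)
[259.0791  11.259 ] 1337.5 (230, 0, 58, 31)
[76.367  19.1915] 389.0 (52, 0, 54, 35)
```

View pics/w2.png

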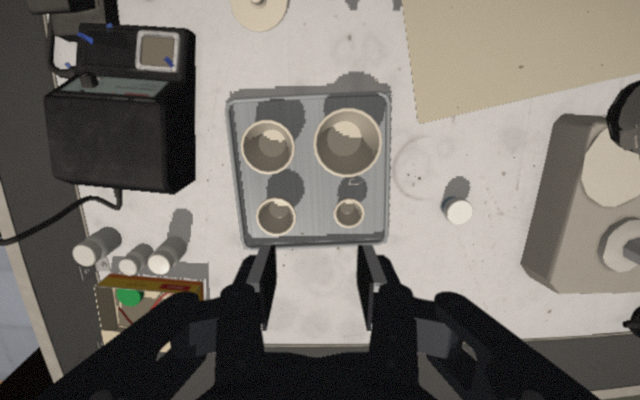

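All four crucibles are clear: medium (267,146), large (347,142), small (276,216) and mini (348,212).

```bash
python3 - <<'E'
from h import *; import pickle
w=pickle.load(open('w2.pkl','rb'));hsv=cv2.cvtColor(w['im'],cv2.COLOR_RGB2HSV)
m=cv2.inRange(hsv,(8,35,60),(28,140,255))
cs,_=cv2.findContours(m,cv2.RETR_EXTERNAL,cv2.CHAIN_APPROX_NONE)
for n,p,h,D in (('mini',(348,212),28,36),('small',(276,216),34,46),('medium',(267,146),40,57),('large',(347,142),48,70)):
    c=min(cs,key=lambda c:np.hypot(*(c.reshape(-1,2).mean(0)-p)))
    P=plane(w,c.reshape(-1,2).astype(float),(h+2.5)/1000)[:,:2].astype(np.float32)
    (x,y),r=cv2.minEnclosingCircle(P);A=np.c_[2*P,np.ones(len(P))].astype(float);b=(P.astype(float)**2).sum(1);u=np.linalg.lstsq(A,b,rcond=None)[0]
    print(n,'enc %.4f %.4f D %.1f'%(x,y,2e3*r),'lsq %.4f %.4f D %.1f'%(u[0],u[1],2e3*np.sqrt(u[2]+u[0]**2+u[1]**2)),'want',D)
E
```

```text
mini enc 0.5979 -0.1355 D 36.5 lsq 0.5985 -0.1354 D 34.2 want 36
small enc 0.5164 -0.1375 D 46.4 lsq 0.5159 -0.1372 D 44.2 want 46
medium enc 0.5116 -0.0589 D 57.2 lsq 0.5113 -0.0588 D 55.2 want 57
large enc 0.5928 -0.0544 D 70.3 lsq 0.5932 -0.0540 D 68.0 want 70
```

Crucible diameters match too. First I'll pick the medium lid.

arm_command:
  commands:
    - [[0,0,0,4.5,-1.4,0,4],[0,0,0,4.5,-1.4,0,4],[0,0,0,4.5,-1.4,2,4],[0,0,0,4.4,-1.4,4,4],[0,0,0,0,0,4,4],[0,0,0,0,0,3,4],[0,0,0,0,0,0,4],[0,0,0,0,0,0,4]]

```text
time: 2.55
position: [0.5084, 0.0897, 0.1054]
ee_rot: [[-0.0, 1.0, 0.008], [1.0, 0.0, -0.001], [-0.001, 0.008, -1.0]]
wrist_force: [0.8, -0.2, -0.1]
finger_gap: 0.0398
```

arm_command:
  commands:
    - [[0.46,0,0,0,-0.5,3,4],[0,0,0,0,0,3,4],[0,0,0,0,0,2,4],[0,0,0,0,0,0.5,4],[0,0,0,0,0,0,4]]

```text
time: 3.05
position: [0.5106, 0.0903, 0.0262]
ee_rot: [[0.0, 1.0, 0.012], [1.0, -0.0, 0.001], [0.001, 0.012, -1.0]]
wrist_force: [0.3, 0.1, 0.3]
finger_gap: 0.0401
```

arm_command:
  commands:
    - [[0.7,0,0,0,-0.7,0,4],[0,0,0,0,0,0,4],[0,0,0,0,0,0,4]]

```text
time: 3.35
position: [0.5052, 0.0904, 0.0298]
ee_rot: [[0.001, 1.0, 0.003], [1.0, -0.001, 0.001], [0.001, 0.003, -1.0]]
wrist_force: [0.5, -0.6, -0.3]
finger_gap: 0.0401
```

arm_command:
  commands:
    - [[0.2,0,0,0,-0.2,1.6,4],[0,0,0,0,0,0,4],[0,0,0,0,0,0,4]]

```text
time: 3.65
position: [0.5048, 0.0906, 0.0159]
ee_rot: [[0.001, 1.0, 0.003], [1.0, -0.001, 0.002], [0.002, 0.003, -1.0]]
wrist_force: [-0.5, 1.4, -0.4]
finger_gap: 0.0398
```

arm_command:
  commands:
    - [[0,0,0,0,-0.1,0.2,4],[0,0,0,0,0,0,1],[0,0,0,0,0,0,1],[0,0,0,0,0,0,1],[0,0,0,0,0,0,1],[0,0,0,0,0,0,1]]

```text
time: 4.25
position: [0.5046, 0.0907, 0.0155]
ee_rot: [[0.001, 1.0, 0.005], [1.0, -0.001, 0.002], [0.002, 0.005, -1.0]]
wrist_force: [-0.1, -1.0, 0.5]
finger_gap: 0.0111
```

arm_command:
  commands:
    - [[0,0,0,0,0,0,0.2],[0,0,0,0,0,0,0.2],[0,0,0,0,0,0,0.2],[0,0,0,0,0,-2,0.2],[0,0,0,0,0,-2,0.2],[0,0,0,0,0,-2,0.2],[0,0,0,0,0,0,0.2]]

```text
time: 4.95
position: [0.5035, 0.0904, 0.0765]
ee_rot: [[0.001, 1.0, 0.003], [1.0, -0.001, 0.002], [0.002, 0.003, -1.0]]
wrist_force: [0.6, -0.2, -1.3]
finger_gap: 0.0111
```

```bash
python3 - <<'E'
from h import *
s=telemetry.get_state();print(s['position'],s['finger_gap'])
a=cam('side');b=cam('wrist')
cv2.imwrite('pics/g1.png',np.hstack([cv2.resize(a['im'][0:300,180:440],(400,460)),cv2.resize(b['im'][150:400,150:490],(400,460))])[:,:,::-1])
E
```

```text
[0.50348629 0.09044997 0.07649887] 0.011055976553595602
```

View pics/g1.png

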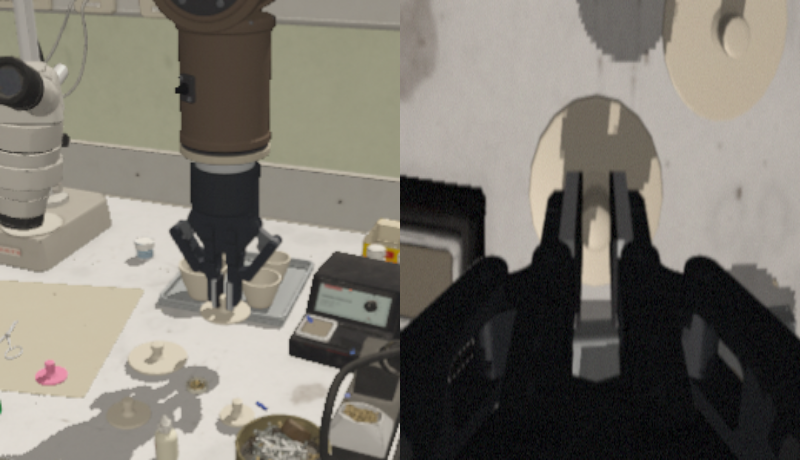

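The lid is gripped, level and centred between the fingers. I'll carry it over to the medium crucible.

arm_command:
  commands:
    - [[0,0,0,-2,0.1,-2,0.2],[0,0,0,-3.2,0.2,0,0.2],[0,0,0,-3.2,0.2,0,0.2],[0,0,0,-3.2,0.2,0,0.2],[0,0,0,-2.5,0.1,0,0.2],[0,0,0,-0.7,0,0,0.2],[0,0,0,0,0,0,0.2],[0,0,0,0,0,0,0.2]]

```text
time: 5.85
position: [0.5069, -0.0615, 0.0877]
ee_rot: [[-0.001, 1.0, -0.009], [1.0, 0.001, 0.002], [0.002, -0.009, -1.0]]
wrist_force: [0.3, 0.6, 0.4]
finger_gap: 0.0112
```

arm_command:
  commands:
    - [[-0.5,-0.1,0,0.35,0.45,0,0.2],[0,0,0,0,0,0,0.2],[0,0,0,0,0,0,0.2],[0,0,0,0,0,2.3,0.2],[0,0,0,0,0,0,0.2],[0,0,0,0,0,0,0.2]]

```text
time: 6.45
position: [0.5121, -0.0537, 0.0646]
ee_rot: [[-0.006, 1.0, 0.001], [1.0, 0.006, 0.001], [0.001, 0.001, -1.0]]
wrist_force: [-0.6, -0.6, -0.8]
finger_gap: 0.0105
```

arm_command:
  commands:
    - [[0,0,0.2,-0.4,0,0,0.2],[0,0,0,0,0,0,0.2],[0,0,0,0,0,0,0.2]]

```text
time: 6.75
position: [0.5128, -0.0579, 0.0662]
ee_rot: [[-0.002, 1.0, 0.002], [1.0, 0.002, 0.0], [0.0, 0.002, -1.0]]
wrist_force: [0.5, 0.8, 0.6]
finger_gap: 0.0109
```

```bash
cat >> h.py <<'E'
def lid(w,z,near,D,lo=(8,35,60)):
    "centre of the ivory disc of diameter about D whose flange top is at height z"
    m=cv2.inRange(cv2.cvtColor(w['im'],cv2.COLOR_RGB2HSV),lo,(28,140,255))
    ys,xs=np.nonzero(m); P=plane(w,np.c_[xs,ys].astype(float),z)[:,:2]
    return P[np.hypot(*(P-near).T)<D/2+.004]
E
python3 - <<'E'
from h import *
s=telemetry.get_state();print(s['position'],s['finger_gap'])
b=cam('wrist');a=cam('side')
cv2.imwrite('pics/p1.png',np.hstack([cv2.resize(a['im'][130:230,270:400],(400,308)),cv2.resize(b['im'][150:400,150:490],(400,308))])[:,:,::-1])
E
```

```text
[ 0.51279729 -0.05792674  0.06624345] 0.01093380246195274
```

View pics/p1.png

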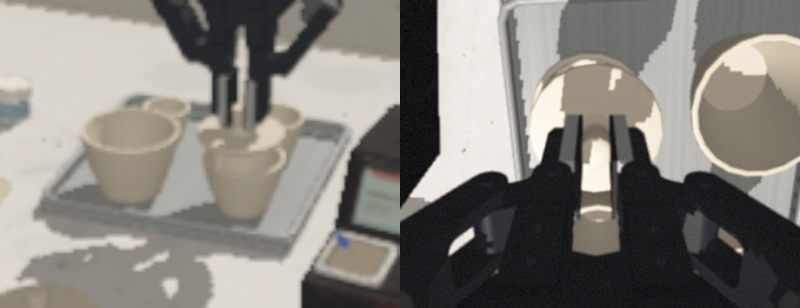

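Lid hovers centred above the medium crucible. Lowering now.

arm_command:
  commands:
    - [[-0.1,0,0,0,-0.05,0.8,0.2],[0,0,0,0,0,0.5,0.2],[0,0,0,0,0,0,0.2],[0,0,0,0,0,0,0.2]]

```text
time: 7.25
position: [0.512, -0.0579, 0.0519]
ee_rot: [[-0.002, 1.0, 0.004], [1.0, 0.002, 0.001], [0.001, 0.004, -1.0]]
wrist_force: [-0.3, 0.5, 2.5]
finger_gap: 0.0109
```

arm_command:
  commands:
    - [[0,0,0,0,0,0,3],[0,0,0,0,0,0,3],[0,0,0,0,0,0,3],[0,0,0,0,0,-2,3],[0,0,0,0,0,-4,4],[0,0,0,0,0,-4,4],[0,0,0,0,0,0,4]]

```text
time: 7.95
position: [0.5112, -0.0578, 0.1547]
ee_rot: [[-0.002, 1.0, 0.001], [1.0, 0.002, 0.001], [0.001, 0.001, -1.0]]
wrist_force: [-0.4, -0.5, -1.4]
finger_gap: 0.0404
```

arm_command:
  commands:
    - [[0,0,0,4,1.5,0,4],[0,0,0,4.5,1.6,0,4],[0,0,0,4.5,1.6,2,4],[0,0,0,3.5,1.3,3,4],[0,0,0,1.9,0.7,2,4],[0,0,0,0,0,2,4],[0,0,0,0,0,0,4],[0,0,0,0,0,0,4]]

```text
time: 8.75
position: [0.5828, 0.1318, 0.065]
ee_rot: [[0.0, 1.0, 0.01], [1.0, -0.0, 0.001], [0.001, 0.01, -1.0]]
wrist_force: [0.6, 0.2, -0.2]
finger_gap: 0.0398
```

```bash
python3 - <<'E'
from h import *
a=cam('scene');b=cam('side')
cv2.imwrite('pics/p2.png',np.hstack([cv2.resize(b['im'][130:230,270:400],(400,308)),cv2.resize(a['im'][170:260,200:320],(400,308))])[:,:,::-1])
E
```

```text
(no output)
```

View pics/p2.png

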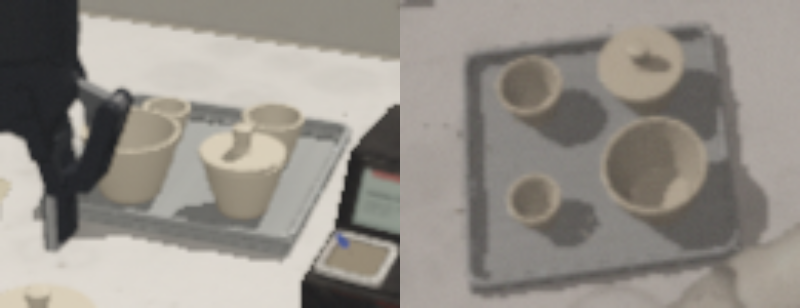

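The medium lid looks seated level in both views. On to the large one.

arm_command:
  commands:
    - [[0.55,0,0,-0.45,-0.45,1,4],[0,0,0,0,0,1.5,4],[0,0,0,0,0,0,4],[0,0,0,0,0,0,4]]

```text
time: 9.25
position: [0.5793, 0.1249, 0.0409]
ee_rot: [[0.003, 1.0, 0.003], [1.0, -0.003, 0.001], [0.001, 0.003, -1.0]]
wrist_force: [-0.2, 0.8, 0.9]
finger_gap: 0.0397
```

arm_command:
  commands:
    - [[0.2,0,0,0.15,-0.15,1.5,4],[0,0,0,0,0,1,4],[0,0,0,0,0,0,4],[0,0,0,0,0,0,4]]

```text
time: 9.65
position: [0.5777, 0.1264, 0.0136]
ee_rot: [[0.004, 1.0, -0.001], [1.0, -0.003, 0.001], [0.001, -0.001, -1.0]]
wrist_force: [-0.4, -0.5, 0.2]
finger_gap: 0.0404
```

arm_command:
  commands:
    - [[0,0,0,0,0,-0.15,2.5],[0,0,0,0,0,0,0.2],[0,0,0,0,0,0,0.2],[0,0,0,0,0,0,0.2],[0,0,0,0,0,0,0.2],[0,0,0,0,0,0,0.2],[0,0,0,0,0,0,0.2]]

```text
time: 10.35
position: [0.5784, 0.1267, 0.0165]
ee_rot: [[0.003, 1.0, 0.001], [1.0, -0.003, 0.002], [0.002, 0.001, -1.0]]
wrist_force: [0.1, 0.1, 0.2]
finger_gap: 0.0116
```

arm_command:
  commands:
    - [[0,0,0,0,0,-3,0.2],[0,0,0,0,0,-4,0.2],[0,0,0,-2.5,0.2,-2.5,0.2],[0,0,0,-3.5,0.3,0,0.2],[0,0,0,-4,0.4,0,0.2],[0,0,0,-4,0.4,0,0.2],[0,0,0,-2.5,0.2,0,0.2],[0,0,0,-1.3,0,0,0.2],[0,0,0,0,0,0,0.2],[0,0,0,0,0,0,0.2]]

```text
time: 11.35
position: [0.5933, -0.0567, 0.1152]
ee_rot: [[0.001, 1.0, 0.002], [1.0, -0.001, 0.001], [0.001, 0.002, -1.0]]
wrist_force: [0.3, -0.0, -1.3]
finger_gap: 0.0118
```

arm_command:
  commands:
    - [[0,0,0,0.25,0,1,0.2],[0,0,0,0,0,2,0.2],[0,0,0,0,0,1,0.2],[0,0,0,0,0,0,0.2],[0,0,0,0,0,0,0.2]]

```text
time: 11.85
position: [0.5926, -0.0487, 0.0722]
ee_rot: [[-0.004, 1.0, 0.0], [1.0, 0.004, 0.002], [0.002, 0.0, -1.0]]
wrist_force: [-0.4, 0.7, -0.9]
finger_gap: 0.0119
```

arm_command:
  commands:
    - [[0,0,0.2,-0.5,0.05,0,0.2],[0,0,0,0,0,0,0.2],[0,0,0,0,0,0,0.2]]

```text
time: 12.15
position: [0.5939, -0.0537, 0.0734]
ee_rot: [[-0.0, 1.0, 0.002], [1.0, 0.0, 0.001], [0.001, 0.002, -1.0]]
wrist_force: [0.1, 0.5, -0.7]
finger_gap: 0.0119
```

arm_command:
  commands:
    - [[0,0,0,0,-0.05,0.7,0.2],[0,0,0,0,0,0.4,0.2],[0,0,0,0,0,0,0.2],[0,0,0,0,0,0,0.2]]

```text
time: 12.55
position: [0.5937, -0.054, 0.062]
ee_rot: [[0.0, 1.0, 0.003], [1.0, -0.0, 0.001], [0.001, 0.003, -1.0]]
wrist_force: [-0.8, -0.0, -1.6]
finger_gap: 0.0118
```

arm_command:
  commands:
    - [[0,0,0,0,0,0.15,0.2],[0,0,0,0,0,0,0.2],[0,0,0,0,0,0,0.2]]

```text
time: 12.85
position: [0.5937, -0.054, 0.0603]
ee_rot: [[0.0, 1.0, 0.003], [1.0, -0.0, 0.001], [0.001, 0.003, -1.0]]
wrist_force: [0.2, -0.7, -0.8]
finger_gap: 0.0115
```

arm_command:
  commands:
    - [[0,0,0,0,0,0.05,0.2],[0,0,0,0,0,0,3],[0,0,0,0,0,0,3],[0,0,0,0,0,0,3],[0,0,0,0,0,-2,3],[0,0,0,0,0,-4,4],[0,0,0,0,0,-3,4],[0,0,0,0,0,0,4]]

```text
time: 13.65
position: [0.5929, -0.054, 0.152]
ee_rot: [[0.0, 1.0, 0.0], [1.0, -0.0, 0.002], [0.002, 0.0, -1.0]]
wrist_force: [0.5, 0.2, 0.1]
finger_gap: 0.0401
```

arm_command:
  commands:
    - [[0,0,0,3.5,-0.4,0,4],[0,0,0,4.6,-0.5,0,4],[0,0,0,4.6,-0.5,0,4],[0,0,0,4.6,-0.5,0,4],[0,0,0,4.6,-0.5,1,4],[0,0,0,4,-0.5,2,4],[0,0,0,2.2,-0.3,3,4],[0,0,0,0.8,0,2,4],[0,0,0,0,0,0,4],[0,0,0,0,0,0,4]]

```text
time: 14.65
position: [0.5604, 0.2451, 0.0672]
ee_rot: [[0.002, 1.0, 0.004], [1.0, -0.002, 0.001], [0.001, 0.004, -1.0]]
wrist_force: [1.0, -0.7, 0.5]
finger_gap: 0.0403
```

```bash
python3 - <<'E'
from h import *
s=telemetry.get_state();print(s['position'])
a=cam('scene');b=cam('wrist')
cv2.imwrite('pics/p3.png',np.hstack([cv2.resize(b['im'],(480,300)),cv2.resize(a['im'][170:260,200:320],(320,300))])[:,:,::-1])
E
```

```text
[0.56035902 0.24512683 0.0671533 ]
```

View pics/p3.png

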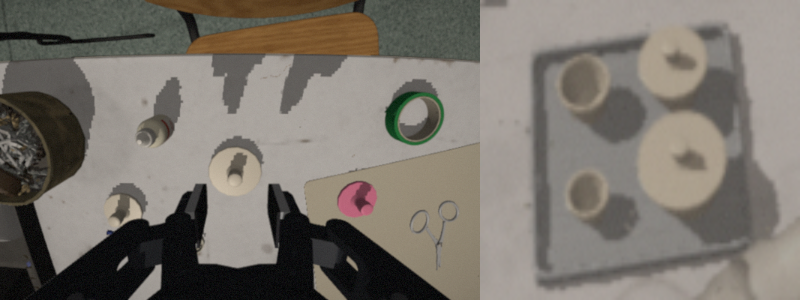

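The large lid looks seated, and the fingers straddle the small lid's knob with clear space around it.

arm_command:
  commands:
    - [[0.2,0,0,-0.75,-0.15,1,4],[0,0,0,0,0,1.5,4],[0,0,0,0,0,0,4],[0,0,0,0,0,0,4]]

```text
time: 15.15
position: [0.5612, 0.2343, 0.0431]
ee_rot: [[0.007, 1.0, 0.004], [1.0, -0.007, 0.002], [0.002, 0.004, -1.0]]
wrist_force: [-0.2, 1.1, -0.2]
finger_gap: 0.0401
```

arm_command:
  commands:
    - [[0.2,0,-0.3,0.25,-0.2,1.6,4],[0,0,0,0,0,0.9,4],[0,0,0,0,0,0,4],[0,0,0,0,0,0,4]]

```text
time: 15.55
position: [0.5593, 0.2369, 0.0161]
ee_rot: [[0.001, 1.0, 0.0], [1.0, -0.001, 0.002], [0.002, 0.0, -1.0]]
wrist_force: [-0.1, 0.0, 0.1]
finger_gap: 0.0398
```

arm_command:
  commands:
    - [[0,0,0,0,0,0.05,2.5],[0,0,0,0,0,0,0.2],[0,0,0,0,0,0,0.2],[0,0,0,0,0,0,0.2],[0,0,0,0,0,0,0.2],[0,0,0,0,0,0,0.2],[0,0,0,0,0,0,0.2]]

```text
time: 16.25
position: [0.5599, 0.2373, 0.0168]
ee_rot: [[0.001, 1.0, 0.002], [1.0, -0.001, 0.003], [0.003, 0.002, -1.0]]
wrist_force: [0.1, -0.4, -0.1]
finger_gap: 0.0098
```

arm_command:
  commands:
    - [[0,0,0,0,0,-3,0.2],[0,0,0,0,0,-4,0.2],[0,0,0,-2.5,-0.3,-3,0.2],[0,0,0,-4,-0.5,-1,0.2],[0,0,0,-4.6,-0.5,0,0.2],[0,0,0,-4.6,-0.5,0,0.2],[0,0,0,-4.6,-0.5,0,0.2],[0,0,0,-4.6,-0.5,0,0.2],[0,0,0,-4.6,-0.5,0,0.2],[0,0,0,-4,-0.5,0,0.2]]

```text
time: 17.25
position: [0.5222, -0.1048, 0.1313]
ee_rot: [[-0.007, 1.0, 0.007], [1.0, 0.007, 0.002], [0.002, 0.007, -1.0]]
wrist_force: [-0.7, 0.9, -0.6]
finger_gap: 0.0098
```

arm_command:
  commands:
    - [[0.4,0,0,-2,-0.4,0,0.2],[0,0,0,-0.8,0,0,0.2],[0,0,0,0,0,0,0.2],[0,0,0,0,0,0,0.2],[0,0,0,0,0,0,0.2]]

```text
time: 17.75
position: [0.5177, -0.1371, 0.1314]
ee_rot: [[-0.002, 1.0, 0.001], [1.0, 0.002, 0.002], [0.002, 0.001, -1.0]]
wrist_force: [-0.1, -0.7, 0.1]
finger_gap: 0.0098
```

arm_command:
  commands:
    - [[0,0,0,0,-0.1,2,0.2],[0,0,0,0,0,3,0.2],[0,0,0,0,0,2,0.2],[0,0,0,0,0,0,0.2],[0,0,0,0,0,0,0.2]]

```text
time: 18.25
position: [0.5189, -0.1316, 0.0607]
ee_rot: [[-0.009, 1.0, 0.004], [1.0, 0.009, 0.002], [0.002, 0.004, -1.0]]
wrist_force: [0.6, -0.3, -0.5]
finger_gap: 0.0098
```

arm_command:
  commands:
    - [[0.2,0,0.4,-0.55,-0.25,0,0.2],[0,0,0,0,0,0,0.2],[0,0,0,0,0,0,0.2]]

```text
time: 18.55
position: [0.5177, -0.137, 0.0631]
ee_rot: [[-0.003, 1.0, 0.002], [1.0, 0.003, 0.001], [0.001, 0.002, -1.0]]
wrist_force: [-1.0, 0.3, 0.2]
finger_gap: 0.0099
```

arm_command:
  commands:
    - [[0.1,0,0,0,-0.1,0.8,0.2],[0,0,0,0,0,0.6,0.2],[0,0,0,0,0,0,0.2],[0,0,0,0,0,0,0.2]]

```text
time: 18.95
position: [0.5172, -0.1375, 0.0489]
ee_rot: [[-0.003, 1.0, 0.002], [1.0, 0.003, 0.0], [0.0, 0.002, -1.0]]
wrist_force: [0.9, 0.5, 0.4]
finger_gap: 0.0097
```

arm_command:
  commands:
    - [[0,0,0,0,0,0.2,0.2],[0,0,0,0,0,0,0.2],[0,0,0,0,0,0,0.2]]

```text
time: 19.25
position: [0.5171, -0.1375, 0.0466]
ee_rot: [[-0.003, 1.0, 0.002], [1.0, 0.003, 0.0], [0.0, 0.002, -1.0]]
wrist_force: [0.4, 0.9, 1.0]
finger_gap: 0.0096
```

Seated height reached. I'll release, rise, and go for the mini lid.

arm_command:
  commands:
    - [[0,0,0,0,0,0,3],[0,0,0,0,0,0,3],[0,0,0,0,0,0,3],[0,0,0,0,0,-2,3],[0,0,0,0,0,-4,3.5],[0,0,0,0,0,-4,3.5],[0,0,0,0,0,-1,3.5],[0,0,0,0,0,0,3.5]]

```text
time: 20.05
position: [0.5163, -0.1373, 0.1597]
ee_rot: [[-0.003, 1.0, 0.0], [1.0, 0.003, 0.001], [0.001, 0.0, -1.0]]
wrist_force: [-0.8, 0.1, 0.0]
finger_gap: 0.0351
```

arm_command:
  commands:
    - [[0,0,0,3.5,-0.2,0,3.5],[0,0,0,4.6,-0.4,0,3.5],[0,0,0,4.6,-0.6,0,3.5],[0,0,0,4.6,-0.8,0,3.5],[0,0,0,4.6,-1,0,3.5],[0,0,0,4.4,-1.2,0,3.5],[0,0,0,3.5,-1.2,0,3.5],[0,0,0,2,-1,0,3.5],[0,0,0,0,0,0,3.5],[0,0,0,0,0,0,3.5]]

```text
time: 21.05
position: [0.4455, 0.1906, 0.1482]
ee_rot: [[-0.0, 1.0, -0.009], [1.0, 0.0, -0.002], [-0.002, -0.009, -1.0]]
wrist_force: [1.2, 0.9, -0.6]
finger_gap: 0.0351
```

```bash
python3 - <<'E'
from h import *
s=telemetry.get_state();print(s['position'])
a=cam('scene');b=cam('wrist');c=cam('side')
cv2.imwrite('pics/p4.png',np.vstack([np.hstack([cv2.resize(b['im'],(480,300)),cv2.resize(a['im'][170:260,200:320],(320,300))]),np.hstack([cv2.resize(c['im'][130:370,200:500],(400,300)),cv2.resize(a['im'][80:260,300:460],(400,300))])])[:,:,::-1])
E
```

```text
[0.44547529 0.19064124 0.14823099]
```

View pics/p4.png

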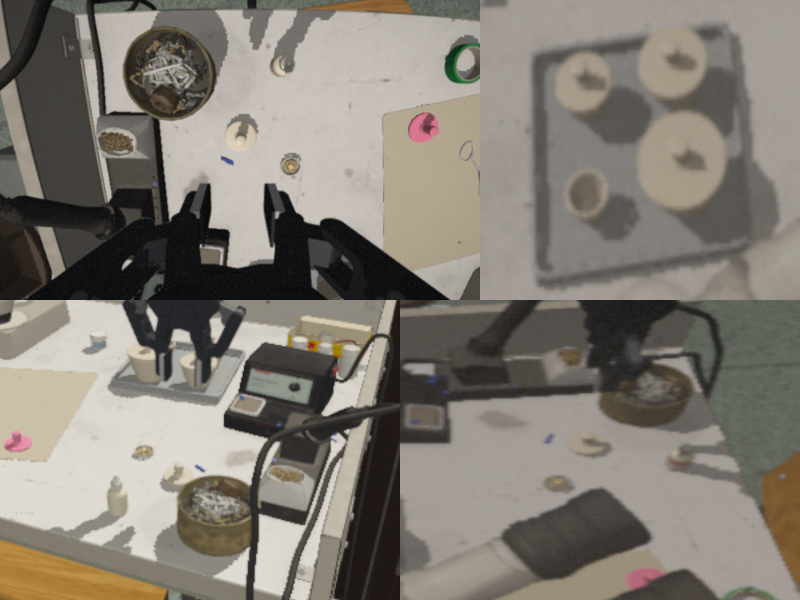

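The small lid is seated. The mini lid at (240,137) has clear access; the bowl and the other objects stay outside the finger span.

arm_command:
  commands:
    - [[-0.5,0.1,0,0.55,0.4,1.5,3.5],[0,0,0,0,0,3.5,3.5],[0,0,0,0,0,3,3.5],[0,0,0,0,0,1,3.5],[0,0,0,0,0,0,3.5],[0,0,0,0,0,0,3.5]]

```text
time: 21.8
position: [0.4545, 0.1912, 0.0572]
ee_rot: [[0.01, 1.0, 0.005], [1.0, -0.01, 0.001], [0.001, 0.005, -1.0]]
wrist_force: [0.4, -0.3, 0.3]
finger_gap: 0.0348
```

arm_command:
  commands:
    - [[0.3,0,-0.5,0.4,-0.45,1,3.5],[0,0,0,0,0,1.4,3.5],[0,0,0,0,0,0,3.5],[0,0,0,0,0,0,3.5]]

```text
time: 22.2
position: [0.4518, 0.1965, 0.0353]
ee_rot: [[0.001, 1.0, 0.004], [1.0, -0.001, 0.003], [0.003, 0.004, -1.0]]
wrist_force: [-0.2, -0.3, -0.8]
finger_gap: 0.035
```

arm_command:
  commands:
    - [[0.3,-0.1,0,0,-0.25,1.2,3.5],[0,0,0,0,0,0.7,3.5],[0,0,0,0,0,0,3.5],[0,0,0,0,0,0,3.5]]

```text
time: 22.6
position: [0.4497, 0.197, 0.0159]
ee_rot: [[-0.0, 1.0, -0.0], [1.0, 0.0, 0.002], [0.002, -0.0, -1.0]]
wrist_force: [0.3, 0.0, -0.9]
finger_gap: 0.0346
```

arm_command:
  commands:
    - [[0,0,0,0,0,0.05,2],[0,0,0,0,0,0,0.2],[0,0,0,0,0,0,0.2],[0,0,0,0,0,0,0.2],[0,0,0,0,0,0,0.2],[0,0,0,0,0,0,0.2],[0,0,0,0,0,0,0.2]]

```text
time: 23.3
position: [0.4502, 0.1971, 0.016]
ee_rot: [[0.0, 1.0, 0.001], [1.0, -0.0, 0.002], [0.002, 0.001, -1.0]]
wrist_force: [0.8, 0.1, 0.2]
finger_gap: 0.0088
```

arm_command:
  commands:
    - [[0,0,0,0,0,-3,0.2],[0,0,0,0,0,-4,0.2],[0,0,0,-2,1.2,-3,0.2],[0,0,0,-3.5,1.8,-1,0.2],[0,0,0,-4.4,2,0,0.2],[0,0,0,-4.4,2,0,0.2],[0,0,0,-4.4,2,0,0.2],[0,0,0,-4.4,2,0,0.2],[0,0,0,-4.2,1.8,0,0.2],[0,0,0,-2.5,1.2,0,0.2]]

```text
time: 24.3
position: [0.5944, -0.1098, 0.1313]
ee_rot: [[-0.007, 1.0, 0.003], [1.0, 0.007, 0.0], [0.0, 0.003, -1.0]]
wrist_force: [0.9, 0.6, -0.2]
finger_gap: 0.009
```

arm_command:
  commands:
    - [[0,0,0,-1.8,0,0,0.2],[0,0,0,-0.5,0,0,0.2],[0,0,0,0,0,0,0.2],[0,0,0,0,0,0,0.2],[0,0,0,0,0,0,0.2]]

```text
time: 24.8
position: [0.5951, -0.1363, 0.1307]
ee_rot: [[-0.003, 1.0, 0.003], [1.0, 0.003, 0.0], [0.0, 0.003, -1.0]]
wrist_force: [-0.2, 0.6, 0.2]
finger_gap: 0.0086
```

arm_command:
  commands:
    - [[0.1,0,0,0,0.35,2,0.2],[0,0,0,0,0,3,0.2],[0,0,0,0,0,2,0.2],[0,0,0,0,0,0,0.2],[0,0,0,0,0,0,0.2]]

```text
time: 25.3
position: [0.5996, -0.1313, 0.0606]
ee_rot: [[-0.008, 1.0, 0.003], [1.0, 0.008, 0.0], [0.0, 0.003, -1.0]]
wrist_force: [1.1, 0.0, 1.0]
finger_gap: 0.0089
```

arm_command:
  commands:
    - [[0.1,0,0.4,-0.35,-0.1,0.2,0.2],[0,0,0,0,0,0,0.2],[0,0,0,0,0,0,0.2]]

```text
time: 25.6
position: [0.5998, -0.1346, 0.0613]
ee_rot: [[-0.002, 1.0, 0.004], [1.0, 0.002, -0.001], [-0.001, 0.004, -1.0]]
wrist_force: [0.1, 0.8, 0.0]
finger_gap: 0.0091
```

arm_command:
  commands:
    - [[0.2,0,0,0,-0.1,1,0.2],[0,0,0,0,0,0.8,0.2],[0,0,0,0,0,0,0.2],[0,0,0,0,0,0,0.2]]

```text
time: 26.0
position: [0.5992, -0.135, 0.0425]
ee_rot: [[-0.001, 1.0, 0.002], [1.0, 0.001, -0.001], [-0.001, 0.002, -1.0]]
wrist_force: [0.3, -0.5, 0.1]
finger_gap: 0.0089
```

arm_command:
  commands:
    - [[0,0,0,0,0,0.2,0.2],[0,0,0,0,0,0,0.2],[0,0,0,0,0,0,0.2],[0,0,0,0,0,0.05,0.2],[0,0,0,0,0,0,0.2]]

```text
time: 26.5
position: [0.5996, -0.1351, 0.0401]
ee_rot: [[-0.001, 1.0, 0.002], [1.0, 0.001, -0.001], [-0.001, 0.002, -1.0]]
wrist_force: [-0.1, -0.6, 0.0]
finger_gap: 0.0089
```

Release, rise, and back to the tray-view pose for the check.

arm_command:
  commands:
    - [[0,0,0,0,0,0,3],[0,0,0,0,0,0,3],[0,0,0,0,0,0,3],[0,0,0,0,0,-2,3],[0,0,0,0,0,-4,3.5],[0,0,0,0,0,-4,3.5],[0,0,0,1.5,-1.5,-4,3.5],[0,0,0,2.5,-2,-4,3.5],[0,0,0,0,0,0,3.5],[0,0,0,0,0,0,3.5]]

```text
time: 27.5
position: [0.5629, -0.0944, 0.225]
ee_rot: [[-0.001, 1.0, 0.0], [1.0, 0.001, -0.0], [-0.0, 0.0, -1.0]]
wrist_force: [-0.4, -0.7, -0.8]
finger_gap: 0.0352
```

```bash
python3 - <<'E'
from h import *
s=telemetry.get_state();print(s['time'],s['position'])
w=cam('wrist');c=cam('side')
cv2.imwrite('pics/p5.png',np.hstack([cv2.resize(w['im'][80:260,210:420],(420,360)),cv2.resize(c['im'][145:225,270:400],(380,360))])[:,:,::-1])
m=cv2.inRange(cv2.cvtColor(w['im'],cv2.COLOR_RGB2HSV),(8,35,60),(28,140,255))
cs,_=cv2.findContours(m,cv2.RETR_EXTERNAL,cv2.CHAIN_APPROX_NONE)
for n,z,x,y in (('mini',34.5,.5985,-.1355),('small',40.5,.5162,-.1373),('medium',46.5,.5115,-.0588),('large',54.5,.593,-.0542)):
    p=proj(w,(x,y,z/1000))[0]
    c=min(cs,key=lambda c:np.hypot(*(c.reshape(-1,2).mean(0)-p)))
    P=plane(w,c.reshape(-1,2).astype(float),z/1000)[:,:2].astype(np.float32)
    (X,Y),r=cv2.minEnclosingCircle(P); print(n,'off mm %.1f %.1f D %.1f'%(1e3*(X-x),1e3*(Y-y),2e3*r))
E
```

```text
27.5 [ 0.56286958 -0.09437414  0.22495395]
mini off mm 1.2 0.5 D 39.5
small off mm 1.7 0.3 D 49.5
medium off mm 1.8 -0.3 D 60.3
large off mm 1.3 -0.5 D 73.2
```

View pics/p5.png

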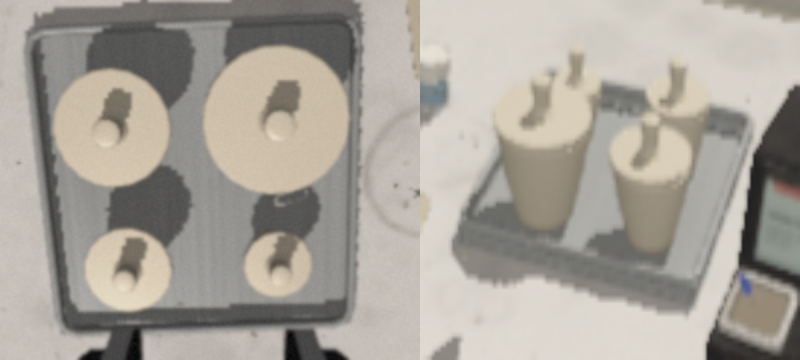

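All four lids are on and level. Offsets are under 2 mm, and the flange diameters measured at seated height match the given sizes within 0.5 mm. Handing in.

```bash
python3 -c "
from station import ticket; print(ticket.finish_job())"
```

```text
the job is handed in; nothing more can be done
None
```

All four lids (medium, large, small, mini) are on the crucibles of their own size, knob up, and I handed the job in at about 27.5 s with the gripper raised clear. `finish_job` gives no verdict, so success rests on my own checks.

- **Seating:** in the last wrist view the lid centres were 1.3 to 1.8 mm from where I measured the crucibles at the start. Flange diameters at seated height came out at 39.5, 49.5, 60.3 and 73.2 mm, against 39, 49, 60 and 73 mm given. The side view shows all four lids level and the crucibles upright.
- **Crucible positions:** I did not measure the crucibles again with the lids on, so their staying in place rests on those small lid offsets.
- **Disagreements:** the fingers closed to 9–12 mm, less than the stated knob widths of 12–15 mm, but every lid held and lifted level. All four lids sit 1 to 2 mm towards +x of the measured crucible centres, within the calibration error.

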